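# Fish the ladle out from under the bain-marie deck

## Robot

A 6-joint arm with a two-finger parallel gripper is mounted at the origin on a cart in front of the work surface, level with it; the furniture and walls round the work are solid. World frame = base frame: x ahead of the robot, y to its left, z up, the work surface at z = 0. Lengths are in m, angles in degrees, forces in N, time in s.
With the tool pointing down it reaches from about 0.35 to 0.925 m from the base axis. Payload 6.4 kg.
Tool frame: the origin (TCP) lies midway between the tips of the shut fingers; the grasp point (between the pads) lies r.tcp_to_grasp behind it (r.tcp_to_grasp is the distance from the TCP to the grasp point, in m); z points along the fingers, y is the line along which they close (so a half turn about z gives the same grasp; the last joint's range is limited). The gripper opens to 94 mm and grips with 3 to 60 N. Pads are 16 mm wide; open, the fingers measure 119 mm over their backs; the gripper's body (75 mm by 177 mm) begins 78 mm behind the grasp point.
Start: joints at [57.577, 14.043, 89.255, -0, 76.702, -9.975], TCP at [0.248, 0.601, 0.205] pointing down, gripper open.
Joint ranges: [-179.41, 179.41], [-58.25, 129.5], [7.25, 145.43], [-54.29, 234.29], [11.92, 165.04], [-157.13, 157.13]. Speed limits (degrees/s): [147.25, 147.25, 180, 180, 180, 180].

## Interface

Orientations are given as a 3x3 rotation matrix whose columns are the frame's x, y, z axes.
In Python, from station import r, vision, sensors, workorder gives the robot as it stands (r), with the cameras (vision), the readings (sensors) and the job (workorder).
- The arm moves only by the shell command python3 shift.py 'ROWS' [FORCE]. ROWS is 1 to 8 rows, parted by semicolons, with the numbers parted by commas; each row has 7 numbers: a rotation vector rx, ry, rz in degrees, then dx, dy, dz in m, then the opening from 0.0 (shut) to 1.0 (fully open); each row shifts and turns the commanded pose from where the row before left it, along the tool's axes as they then stand; what a row does not reach is not made up. A row lasts 1/12 s, in which the tool goes at most 0.0417 m and 7.16 degrees, less where a joint would pass 70% of its speed; a pose out of reach is approached as far as the arm can. The fingers move at their own pace and stop on an object; FORCE is the grip in N (left out, the last holds). Time passes only in rows, so rows that do not move let the fingers close. It prints the time, the measured TCP pose, the force, the opening and the grip force at its end. Input that does not fit is refused with a message, and nothing moves.
- sensors.get_state(): the state, without advancing time (a new reading comes with each control period).
- vision.camera(name): name is "scene" or "top" or "wrist"; returns the picture (480x640x3 uint8, blue, green, red); there is no depth.
- vision.camera_info(name): a dict with "intrinsics" (3x3 intrinsics, pixels), "k1" (the pictures are not rectified: a ray, as slopes to the right and down, at radius r is drawn at 1 + k1 r^2 times it, then the intrinsics apply), "cam_to_world" (4x4, takes a point from camera to world coordinates); the wrist camera has in their place "hand_eye" (4x4, takes a point from camera to tool coordinates, whose origin is the TCP and whose axes are the flange's). Camera axes: x right, y down, z forward; pixel columns grow to the right and rows downward; lengths in m; the calibration is good to about 2 mm. A picture is of the moment at which its call begins: read the wrist's pose just before it. camera_info takes no time and is no camera call.
- workorder.hand_in(): hands the job in; it is judged then, once.
The state is a dict: "clock": time; "joint_pos": joint angles; "qvel": joint speeds; "effort": joint torques, N m; "tcp_pos": TCP position; "ee_rot": TCP orientation; "ft_force": force on the tool from outside, world axes, zero at the start; "ft_torque": the same for the moment, N m; "opening": opening from 0.0 (shut) to 1.0 (fully open); "grasp_force": force on a finger pad.
Only numpy, scipy, OpenCV 4.12 (cv2) and the standard library are available. Lean on these libraries where they do the work, as an engineer would, in place of code of your own. Each camera call takes 0.05 s, during which the arm holds its last target. There are 200 camera calls.

## Task

The ladle has slipped through the empty pan opening of the bain-marie and lies in the dry bath under the deck, longer than the opening in every level direction. Take it by its shaft, tilt it so that one end comes up through the opening, draw it out without forcing it against the bain-marie, and finish still holding it in the gripper, level and still above the bain-marie, every part of it well clear of the deck (at least 6 cm). Leave the small pan hanging in the deck, the ramekin on it and the red bottle where they are.

Things in the scene. Friction and masses are not known exactly. Their poses are not given: they have to be found in the camera images.
- bain_marie: Steel bain-marie, fixed: casing 240 mm deep (its x, -120 to 120), 595 mm long (its y, -250 to 345), flat deck on top, 139 mm above the table. Origin on the table under the centre of the empty opening; x away from the control panel, y towards the end with the small pan (robot's left at yaw 0), z up. Thermostat and drain cock stand 37 mm out of the front, end handles 27 mm out of the ends.
- opening (a point): Centre of the empty rectangular opening, at the deck's top; axes as for the bain-marie. The opening is 145 mm in x (-72 to +72) by 250 mm in y (-125 to +125) in a sheet 4 mm thick with a 6 mm rolled lip round it. The pan's opening lies at y +230 to +320.
- bath_floor (a point): Point on the flat bath floor under the centre of the empty opening, 84 mm below the deck's top, 80 mm below its underside. The bath is one empty space under the whole deck, x -98 to +98, y -235 to +330 mm from here; the small pan hangs down to 31 mm above the floor beyond y +230.
- ladle: Ladle with black handle and steel bowl, 324 mm long, 65 to 105 g, heavy at the bowl (centre of mass near x +70 mm), lying on the bath floor roughly along the bain-marie's y, handle towards the small pan, both ends under the deck. Origin: middle of its length, at floor level. x from handle tip (-162) to bowl end (+162), z up as it lies. Bowl: x +81 to +162, 84 mm wide, z 0 to 46.
- ladle_shaft (a point): Point on the ladle's shaft (x +45, z 40 mm in its frame), 35 mm from the bowl, good to grip from above across its width. The shaft is a flat bar 10 mm wide, about 3 mm thick, from x -45 (z 24) rising to x +85 (z 47).
- ladle_handle_end (a point): Tip of the ladle's handle (x -162, z 5 mm in its frame). The handle, x -162 to -38, is 24 mm wide; its top rises from z 10 at the tip to z 30.
- ladle_bowl_end (a point): Outer end of the ladle's bowl (x +160, z 18 mm in the ladle's frame).
- pan_in_deck: Small steel pan, 108 x 176 mm over its rim and 65 mm deep, hanging by its rim in the second opening of the deck, rim 12 mm above the deck; loose; stays where it is. Origin at the centre of its underside.
- red_bottle: Red squeeze bottle, 60 mm across and 198 mm high, standing loose on the table left of the bain-marie; stays where it is. Origin at the centre of its underside.
- ramekin: Brown ramekin, 69 mm across and 34 mm high, standing loose on the deck between the empty opening and the small pan, near the back edge; stays where it is. Origin at the centre of its underside.
- ladle_bowl_bottom (a point): Underside of the ladle's bowl, its lowest point as it lies (x +122, z 0 in the ladle's frame).

How it is judged:
By the outcome, as a careful person would: the job done as asked, in the order asked, and still so for the second after the job is handed in, while the arm keeps its last pose, push and grip.
It also fails if it takes over 40 s, if anything falls off the work surface, if the arm or the gripper's body presses on something with over 40 N, if the wrist force passes 120 N, or if a joint passes its speed limit or range.

## Working session

There is one attempt and no reset: what is moved stays moved. The work goes in short steps, Python scripts to look and compute and a shell command to move; the robot and the scene stay as the last step left them, time stands still between calls to the robot, and variables do not carry over. Pictures are saved under pics/ and viewed, at most 10 in all, crops included, and the job is handed in when it is done.

```bash
ls; mkdir -p pics
python3 - <<'E'
from station import r, vision, sensors, workorder
import cv2,numpy as np
np.set_printoptions(precision=4,suppress=True)
s=sensors.get_state();print(s['clock'],s['tcp_pos'],s['ee_rot'],s['opening'],r.tcp_to_grasp)
for n in('scene','top','wrist'):
    cv2.imwrite(f'pics/{n}0.png',vision.camera(n));print(n,vision.camera_info(n))
E
```

```text
pics
shift.py
station.py
0.0 [0.2479 0.6003 0.2044] [[-0.9242  0.3818 -0.001 ]
 [ 0.3818  0.9242 -0.0015]
 [ 0.0004 -0.0018 -1.    ]] 1.0006460002454787 0.0188
scene {'intrinsics': array([[510.555 ,   0.    , 318.5673],
       [  0.    , 510.555 , 240.795 ],
       [  0.    ,   0.    ,   1.    ]]), 'k1': -0.009267986347970613, 'cam_to_world': array([[ 0.746 , -0.4814,  0.4602,  0.088 ],
       [-0.666 , -0.5326,  0.5223, -0.346 ],
       [-0.0063, -0.6961, -0.7179,  0.8201],
       [ 0.    ,  0.    ,  0.    ,  1.    ]])}
top {'intrinsics': array([[530.2394,   0.    , 326.2368],
       [  0.    , 530.2394, 243.9654],
       [  0.    ,   0.    ,   1.    ]]), 'k1': 0.0380041097485015, 'cam_to_world': array([[-0.0192, -0.997 ,  0.0754,  0.4741],
       [-0.9998,  0.0194,  0.0014,  0.1384],
       [-0.0029, -0.0753, -0.9972,  1.1317],
       [ 0.    ,  0.    ,  0.    ,  1.    ]])}
wrist {'intrinsics': array([[383.5266,   0.    , 321.4173],
       [  0.    , 383.5266, 244.8222],
       [  0.    ,   0.    ,   1.    ]]), 'k1': -0.06468891608952615, 'hand_eye': array([[ 0.0014, -0.9666, -0.2563,  0.0755],
       [ 1.    ,  0.0013,  0.0006, -0.0004],
       [-0.0003, -0.2563,  0.9666, -0.1793],
       [ 0.    ,  0.    ,  0.    ,  1.    ]])}
```

View pics/top0.png

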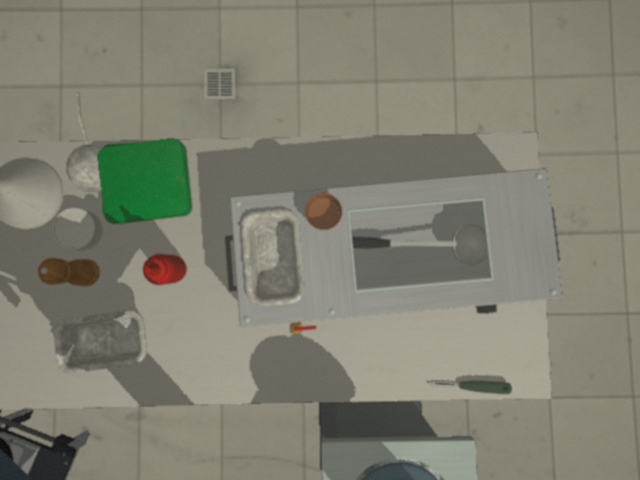

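View pics/scene0.png

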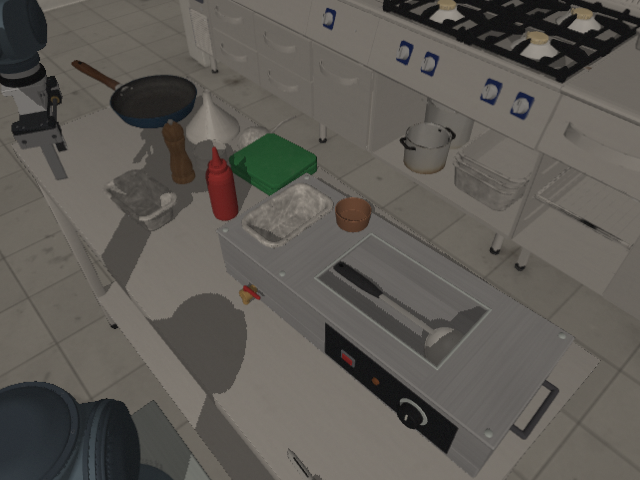

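Top view: opening corners are near (350,211), (484,199), (492,279), (356,291). The shaft runs (389,242) to (456,245) and the bowl is centred at (470,245). The ramekin is at (323,210) and the bottle at (163,268). The scene view agrees with this.

```bash
cat > h.py <<'E'
from station import r, vision, sensors, workorder
import cv2,numpy as np
np.set_printoptions(precision=4,suppress=True)
def cam(n,s=None):
    i=vision.camera_info(n)
    if n=='wrist':
        s=s or sensors.get_state();T=np.eye(4);T[:3,:3]=s['ee_rot'];T[:3,3]=s['tcp_pos'];M=T@i['hand_eye']
    else: M=i['cam_to_world']
    return i['intrinsics'],i['k1'],M
def ray(c,px):
    K,k,M=c;p=cv2.undistortPoints(np.array([[px]],float),K,np.array([k,0,0,0.]))[0,0]
    return M[:3,3],M[:3,:3]@np.array([p[0],p[1],1])
def onz(c,px,z):
    o,d=ray(c,px);return o+d*(z-o[2])/d[2]
E
python3 - <<'E'
from h import *
c=cam('top')
C=[onz(c,p,.139) for p in((350,211),(484,199),(492,279),(356,291))]
for p in C:print(p)
for a in range(4):print(np.linalg.norm(C[a]-C[a-1]))
print('ctr',np.mean(C,0))
print('shaft',onz(c,(389,242),.08),onz(c,(456,245),.10),'bowl',onz(c,(470,245),.1))
print('ram',onz(c,(323,210),.16),'bottle',onz(c,(152,268),.0))
E
```

```text
[0.6106 0.0938 0.139 ]
[ 0.6282 -0.1585  0.139 ]
[ 0.4779 -0.1671  0.139 ]
[0.4602 0.0861 0.139 ]
0.15064230935276804
0.25296909523510414
0.15059723293325455
0.2537513241518095
ctr [ 0.5442 -0.0364  0.139 ]
shaft [0.5551 0.0151 0.08  ] [ 0.5452 -0.1124  0.1   ] bowl [ 0.5447 -0.1395  0.1   ]
ram [0.6106 0.1446 0.16  ] bottle [0.5156 0.5115 0.    ]
```

```bash
python3 shift.py '0,0,0,-0.005,-0.005,-0.035,1;0,0,0,-0.02,-0.018,-0.03,1;0,0,0,-0.027,-0.0242,-0.02,1;0,0,0,-0.027,-0.0242,-0.02,1;0,0,0,-0.027,-0.0242,-0.02,1;0,0,0,-0.029,-0.026,0,1;0,0,0,-0.029,-0.026,0,1;0,0,0,-0.029,-0.026,0,1' | tail -5
python3 shift.py '0,0,0,-0.029,-0.026,0,1;0,0,0,-0.029,-0.026,0,1;0,0,0,-0.029,-0.026,0,1;0,0,0,-0.029,-0.026,0,1;0,0,0,-0.029,-0.026,0,1;0,0,0,-0.029,-0.026,0,1;0,0,0,-0.029,-0.026,0,1;0,0,0,-0.029,-0.026,0,1'|tail -1
python3 shift.py '0,0,0,-0.029,-0.026,0,1;0,0,0,-0.029,-0.026,0,1;0,0,0,-0.029,-0.026,0,1;0,0,7,0,0,0,1;0,0,7,0,0,0,1;0,0,7,0,0,0,1;0,0,7,0,0,0,1;0,0,7,0,0,0,1'|tail -1
python3 shift.py '0,0,7,0,0,0,1;0,0,7,0,0,0,1;0,0,7,0,0,0,1;0,0,7,0,0,0,1;0,0,7,0,0,0,1;0,0,2,0,0,0,1;0,0,0,0,0,0,1;0,0,0,0,0,0,1'|tail -4
python3 - <<'E'
from h import *
s=sensors.get_state();im=vision.camera('wrist');cv2.imwrite('pics/w1.png',im);print(s['tcp_pos'],s['ee_rot'],s['joint_pos'],s['clock'])
E
```

```text
tcp_pos: [0.3606, 0.365, 0.3307]
ee_rot: [[-0.924, 0.381, 0.001], [0.381, 0.924, 0.0], [-0.001, 0.001, -1.0]]
ft_force: [0.1, 0.3, -0.6]
opening: 0.999
grasp_force: 0.0
grasp_force: 0.0
grasp_force: 0.0
ee_rot: [[0.076, 0.997, -0.0], [0.997, -0.076, 0.0], [0.0, -0.001, -1.0]]
ft_force: [-0.7, -0.2, -0.7]
opening: 0.999
grasp_force: 0.0
[ 0.5458 -0.0195  0.3302] [[ 0.0763  0.9971 -0.0005]
 [ 0.9971 -0.0763  0.0001]
 [ 0.     -0.0005 -1.    ]] [-13.943   -4.4055  95.9837  -0.0029  88.4506  -9.5645] 2.8167
```

View pics/w1.png

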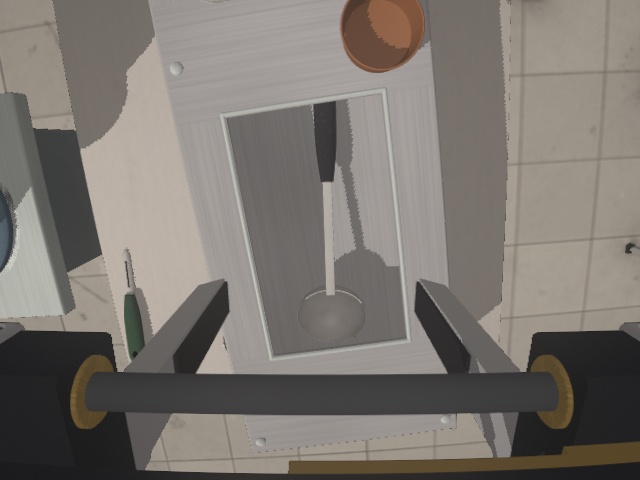

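Wrist view: opening corners are (222,116), (385,90), (409,340), (271,357). The shaft runs from the handle joint at (328,181) to the bowl edge at (331,292), with the bowl centred at (332,314). The handle goes under the deck at (324,102).

Run:
```python
from h import *
c=cam('wrist');ct=cam('top')
C=np.array([onz(c,p,.139) for p in((222,116),(385,90),(409,340),(271,357))])
print(C);o=C.mean(0);print('ctr',o)
a=(C[1]-C[2]+C[0]-C[3]);a/=np.linalg.norm(a);print('bain y',a,np.degrees(np.arctan2(-a[0],a[1])))
j=onz(c,(328,181),.08);e=onz(c,(331,292),.102);print('junction',j,'bowl edge',e)
print('top: jn',onz(ct,(389,242),.08),'edge',onz(ct,(456,245),.102))
```

```text
[[ 0.4603  0.0871  0.139 ]
 [ 0.6119  0.0984  0.139 ]
 [ 0.6292 -0.1561  0.139 ]
 [ 0.4786 -0.1652  0.139 ]]
ctr [ 0.545  -0.0339  0.139 ]
bain y [-0.0701  0.9975  0.    ] 4.021020915616761
junction [0.5546 0.014  0.08  ] bowl edge [ 0.5489 -0.109   0.102 ]
top: jn [0.5551 0.0151 0.08  ] edge [ 0.5451 -0.1119  0.102 ]
```

```bash
python3 shift.py '0,0,0,-0.024,0.0038,0.02,0.5;0,0,0,-0.0244,0.0038,0.03,0.5;0,0,0,0,0,0.035,0.5;0,0,0,0,0,0.035,0.5;0,0,0,0,0,0.03,0.5;0,0,0,0,0,0.025,0.5;0,0,0,0,0,0.015,0.5;0,0,0,0,0,0,0.5' 45
python3 - <<'E'
from h import *
s=sensors.get_state();im=vision.camera('wrist');cv2.imwrite('pics/w2.png',im);print(s['tcp_pos'],s['opening'])
E
```

```text
clock: 3.53
tcp_pos: [0.5469, -0.0675, 0.1361]
ee_rot: [[0.077, 0.997, -0.008], [0.997, -0.077, 0.003], [0.002, -0.008, -1.0]]
ft_force: [0.4, -0.5, -1.1]
opening: 0.507
grasp_force: 0.0
[ 0.5469 -0.0675  0.1361] 0.5067522473224528
```

View pics/w2.png

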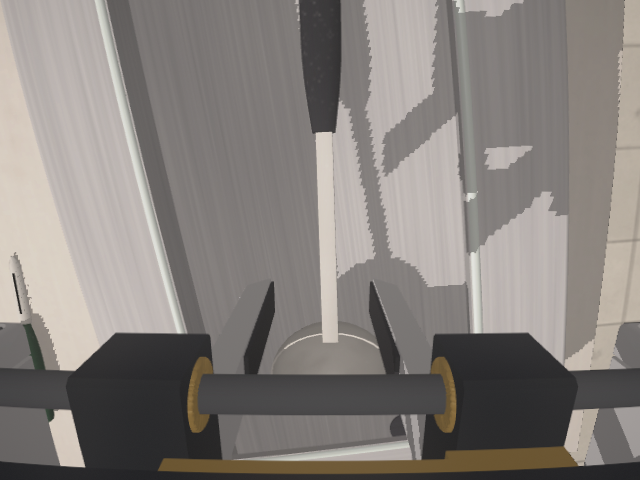

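The shaft sits between the fingers, from the joint at (325,131) to the bowl edge at about (330,340). The finger tips are at x≈272 and 372.

Run:
```python
from h import *
c=cam('wrist');s=sensors.get_state()
for p,z in(((325,131),.08),((330,338),.102)):
    w=onz(c,p,z);print(w,(w-s['tcp_pos'])@s['ee_rot'])
```

```text
[0.5554 0.0136 0.08  ] [0.0818 0.001  0.0587]
[ 0.5493 -0.1112  0.102 ] [-0.0431  0.0043  0.0366]
```

```bash
python3 shift.py '0,0,0,0,0.003,0.025,0.5;0,0,0,0,0,0.02,0.5;0,0,0,0,0,0.015,0.5;0,0,0,0,0,0,0;0,0,0,0,0,0,0;0,0,0,0,0,0,0;0,0,0,0,0,0,0;0,0,0,0,0,0,0' 45
python3 shift.py '0,0,0,0,0,0,0;0,0,0,0,0,-0.006,0;0,0,0,0,0,-0.004,0;0,0,0,0,0,0,0'
```

```text
clock: 4.25
tcp_pos: [0.5538, -0.0689, 0.0822]
ee_rot: [[0.077, 0.997, 0.003], [0.997, -0.077, -0.001], [-0.001, 0.003, -1.0]]
ft_force: [-0.2, -0.3, 0.0]
opening: 0.186
grasp_force: 0.0
clock: 4.58
tcp_pos: [0.5535, -0.0688, 0.0918]
ee_rot: [[0.077, 0.997, 0.002], [0.997, -0.077, -0.001], [-0.001, 0.002, -1.0]]
ft_force: [-0.6, 0.4, -1.0]
opening: 0.083
grasp_force: 44.9
```

Run:
```python
from h import *
im=vision.camera('wrist');cv2.imwrite('pics/w3.png',im);print(sensors.get_state()['opening'],sensors.get_state()['tcp_pos'],sensors.get_state()['ft_force'])
```

```text
0.08096622292165478 [ 0.5533 -0.0688  0.0914] [-1.1029 -0.4064 -0.6361]
```

View pics/w3.png

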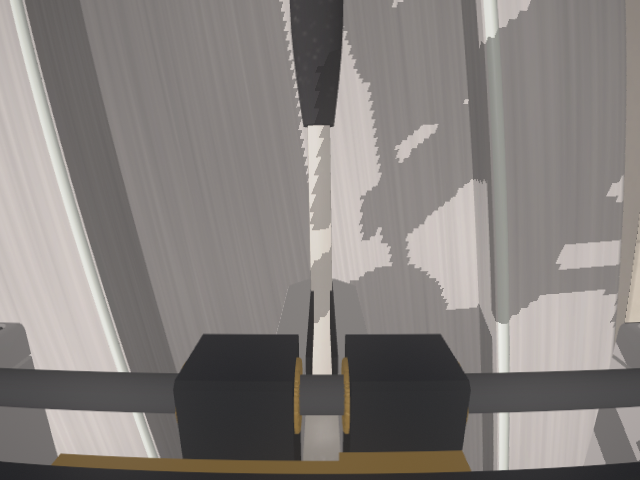

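```bash
python3 shift.py '0,0,0,0.01,-0.001,0,0;0,0,0,0.0165,-0.002,0,0;0,0,0,0.0145,-0.002,0,0;0,0,0,0.0085,-0.002,0,0;0,0,0,0,0,0,0'
python3 - <<'E'
from h import *
im=vision.camera('wrist');cv2.imwrite('pics/w4.png',im)
g=im[60:200,280:360].max(2)
print([int((row<70).sum()) for row in g[::8]])
print(sensors.get_state()['ft_torque'])
cv2.imwrite('pics/s4.png',vision.camera('scene')[200:400,280:520])
E
```

```text
clock: 5.05
tcp_pos: [0.5489, -0.0168, 0.09]
ee_rot: [[0.075, 0.997, -0.001], [0.997, -0.075, 0.001], [0.0, -0.001, -1.0]]
ft_force: [0.5, 0.2, 0.4]
opening: 0.077
grasp_force: 44.9
[18, 21, 23, 19, 21, 17, 19, 17, 27, 0, 0, 0, 0, 0, 0, 0, 0, 0]
[-0.0439  0.0818 -0.0492]
```

View pics/w4.png

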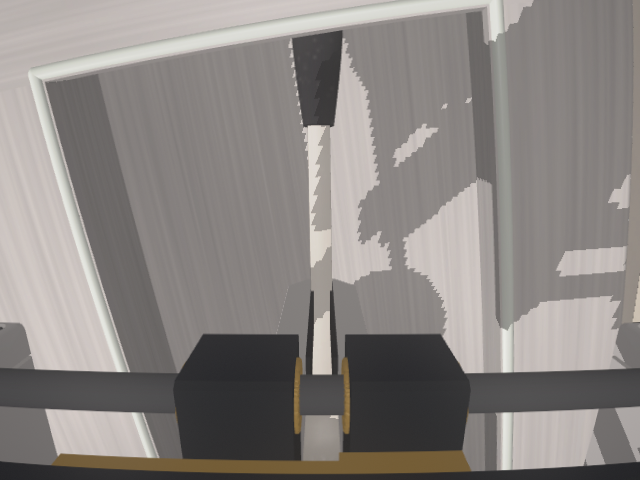

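```bash
python3 shift.py '0,-7,0,-0.002,0,-0.024,0;0,-7,0,-0.005,0,-0.0236,0;0,-7,0,-0.008,0,-0.0227,0;0,0,0,0,0,0,0'
python3 - <<'E'
from h import *
cv2.imwrite('pics/s5.png',cv2.resize(vision.camera('scene')[170:400,250:530],None,fx=2,fy=2))
E
```

```text
clock: 5.48
tcp_pos: [0.5519, -0.0234, 0.1666]
ee_rot: [[0.072, 0.997, -0.02], [0.93, -0.074, -0.36], [-0.361, 0.007, -0.933]]
ft_force: [-0.5, -0.2, 1.7]
opening: 0.081
grasp_force: 44.9
```

View pics/s5.png

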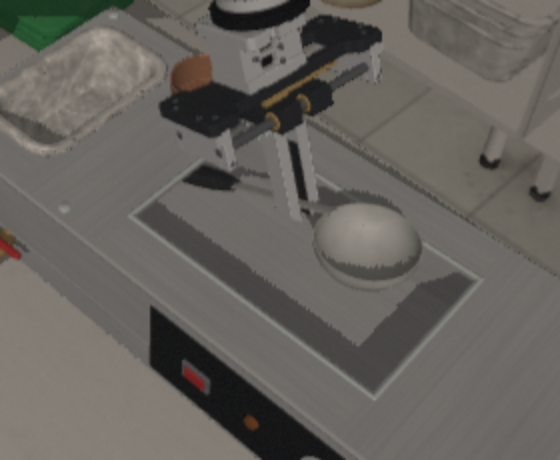

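Bowl is up through the opening, and the handle is free under the far edge. I'll continue along the handle line.

```bash
python3 shift.py '0,-7,0,-0.022,0,-0.015,0;0,0,0,-0.03,0,-0.005,0;0,0,0,-0.03,0,-0.005,0;0,0,0,0,0,0,0'
python3 shift.py '0,0,0,-0.03,0,-0.005,0;0,0,0,-0.03,0,-0.005,0;0,0,0,-0.03,0,-0.005,0;0,0,0,-0.016,0,-0.03,0;0,0,0,-0.016,0,-0.03,0;0,0,0,0,0,0,0'
python3 - <<'E'
from h import *
cv2.imwrite('pics/s6.png',vision.camera('scene'))
E
```

```text
clock: 5.87
tcp_pos: [0.545, -0.0919, 0.2238]
ee_rot: [[0.074, 0.997, -0.035], [0.88, -0.081, -0.468], [-0.469, 0.004, -0.883]]
ft_force: [0.5, -0.5, -0.3]
opening: 0.08
grasp_force: 44.9
clock: 6.37
tcp_pos: [0.5404, -0.1625, 0.3512]
ee_rot: [[0.075, 0.997, -0.028], [0.88, -0.079, -0.469], [-0.47, 0.01, -0.883]]
ft_force: [0.4, -0.9, 1.9]
opening: 0.078
grasp_force: 44.9
```

View pics/s6.png

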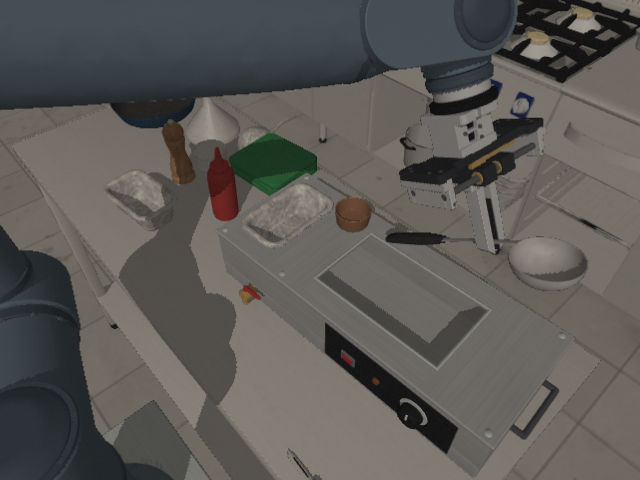

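The ladle is fully out above the deck, bowl at (547,262), handle at (415,238). Next I'll level it and centre it.

```bash
python3 shift.py '0,7,0,0.02,0,-0.006,0;0,7,0,0.02,0,-0.005,0;0,7,0,0.02,0,-0.003,0;0,7,0,0.02,0,0,0;0,0,0,0,0,0,0;0,0,0,0,0,0,0;0,0,0,0,0,0,0'
python3 - <<'E'
from h import *
print(sensors.get_state()['tcp_pos'],sensors.get_state()['ee_rot'])
w=vision.camera('wrist');s=vision.camera('scene')[100:400,240:640]
cv2.imwrite('pics/f.png',np.hstack([cv2.resize(w,(400,300)),s]))
E
```

```text
clock: 7.0
tcp_pos: [0.5443, -0.0803, 0.3321]
ee_rot: [[0.078, 0.997, -0.003], [0.997, -0.078, -0.001], [-0.001, -0.003, -1.0]]
ft_force: [-0.1, -1.1, -0.6]
opening: 0.079
grasp_force: 44.9
[ 0.5443 -0.0803  0.3321] [[ 0.078   0.9969 -0.0027]
 [ 0.997  -0.078  -0.0011]
 [-0.0014 -0.0026 -1.    ]]
```

View pics/f.png

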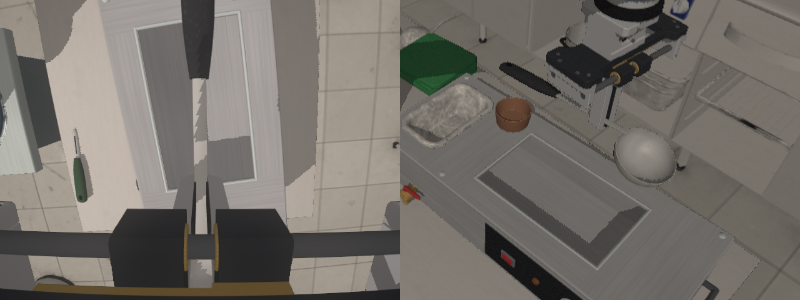

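Run:
```python
from h import *
s=sensors.get_state();R=s['ee_rot'];t=s['tcp_pos']
def hit(c,px):
    o,d=ray(c,px);n=R[:,1];k=((t-o)@n)/(d@n);return (o+k*d-t)@R*[1,1,-1]
print('tip',hit(cam('scene'),(341,166)))
print('bowl end/bottom',hit(cam('scene'),(515,262)),hit(cam('scene'),(489,284)))
im=vision.camera('top');b=im[170:330,300:520];m=(b.max(2)<60)
print(s['clock'],s['qvel'],s['ft_force'])
cv2.imwrite('pics/t.png',cv2.resize(b,None,fx=3,fy=3))
```

```text
tip [ 0.2137  0.     -0.0297]
bowl end/bottom [-0.1168 -0.      0.0262] [-0.0955  0.     -0.036 ]
7.1 [ 0.2249 -0.2854 -0.3935  0.3081  0.2717 -0.08  ] [-0.19    0.6493 -1.2898]
```

View pics/t.png

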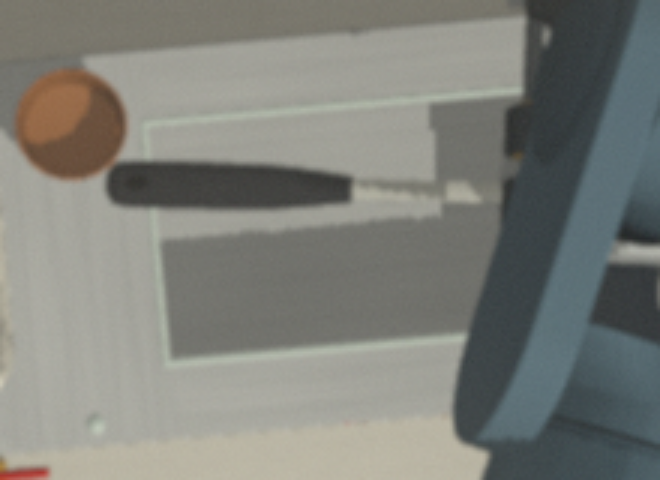

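The top view shows the held handle clear of the ramekin. The tip height puts the ladle level within about 2°, and its lowest part about 16 cm above the deck.

```bash
python3 -c "
from station import r, vision, sensors, workorder
print(workorder.hand_in())"
```

```text
the job is handed in; nothing more can be done
None
```

The ladle is out of the bath and held by its shaft above the bain-marie, level to within about 2° and about 16 cm clear of the deck; I handed the job in at about 7 s, with the pan, ramekin and bottle not moved as far as the pictures show.

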